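Roll a glued picture flat, then board and weight it

TASK

The picture on the card has just been glued: press it flat by pushing the rolling pin along the cutting mat so that it rolls right across the picture, without gripping or lifting it (its own weight is enough), and stop it lying along the bold line at the far end of the mat. Then lay the plywood board flat on the picture, square with it, so that the whole picture is covered, and stand the small tin upright in the middle of the board as a weight, with no part of its base over the board's edge. Leave the other things where they are.

Things in the scene. Friction and masses are not known exactly. Their poses are not given: they have to be found in the camera images.
- cutting_mat: Flat dark green cutting mat, 300 x 220 x 3 mm, fixed to the worktop, with a fine 20 mm grid, one bold pale line across one end, and a cream card (105 x 148 mm, no height to speak of) in its middle. Origin at the centre of its underside. Its x axis runs along the 300 mm length towards the end with the bold line, the direction to roll; y across, z up.
- end_line (a point): Middle of the bold pale line (4 mm wide, 204 mm long) printed across the mat, 115 mm from the mat's centre along the mat's +x; at the mat's top face. x axis = rolling direction, y axis = along the line.
- picture: The glued picture: a print on stiff card, 48 mm (x, rolling direction) x 90 mm (y) and 0.6 mm thick, fixed in the middle of the card and mat, so that its top is 3.6 mm above the worktop. Origin at the centre of its underside, axes as the mat's.
- pin: Beech rolling pin: barrel 40 mm diameter x 200 mm, a 35 mm knob at each end, about 0.24 kg, loose. It lies across the mat at the end away from the bold line. Origin mid-axis (23 mm above the worktop); y axis along the pin, about which it turns. It rolls easily and runs on when the push stops: 0 to 10 mm after a 30 mm/s push, 30 to 45 mm after 50 mm/s, about 100 mm after 90 mm/s.
- board_center (a point): Plywood offcut, a plain rectangular board 66 mm (x) x 110 mm (y) x 18 mm thick, about 0.09 kg, loose, lying flat on the worktop to one side of the mat. The point is its centre, 9 mm above its underside; z up, y along its length.
- tin_center (a point): Small unopened food tin, 52 mm in diameter and 70 mm high with a plain paper label, about 0.19 kg, loose, standing upright on the worktop to one side of the mat. The point is its centre, 35 mm above its base; z is its upright axis.
- stapler: Green plastic stapler, about 135 x 36 x 52 mm, loose; a bystander. Origin at the centre of its underside.
- glass_dish: Clear glass dish, 116 mm across and 42 mm high, loose; a bystander. Origin at the centre of its underside.
- hoop: Wooden embroidery hoop lying flat, 104 mm across and 10 mm high, loose; a bystander. Origin at the centre of its underside.
Mind the look-alikes: they are no part of the job. What is meant by the part that bears tin_center is not red or turquoise, and is the smaller of those in its own colour.

How it is judged:
By the outcome, as a careful person would: the job done as asked, in the order asked, and still so for the second after the job is handed in, with the robot touching nothing.
It also fails if it takes over 72 s, if anything falls off the work surface, if the arm or the gripper's body presses on something with over 40 N, if the wrist force passes 120 N, or if a joint passes its speed limit or range.

ROBOT

A 6-joint arm with a two-finger parallel gripper is mounted at the origin on the work surface. World frame = base frame: x ahead of the robot, y to its left, z up, the work surface at z = 0. Lengths are in mm, angles in rad, forces in N, time in s.
With the tool pointing down it reaches from about 300 to 775 mm from the base axis. Payload 14.6 kg.
Tool frame: the origin (TCP) lies between the finger pads; the fingertips stand 19 mm ahead of it and the grasp point (between the pads) is the TCP; x points along the fingers, y is the direction in which the jaws open and shut, and the axes are right-handed (so a half turn about x gives the same grasp; the last joint's range is limited). The gripper opens to 94 mm and grips with 3 to 60 N. Pads are 16 mm wide; open, the fingers measure 119 mm over their backs; the gripper's body (75 mm by 177 mm) begins 78 mm behind the grasp point.
Start: joints at [-1.356, 0.3, 1.521, -0, 1.321, -0.067], TCP at [152.94, -528.298, 224.446] pointing down, gripper open.
Joint ranges: [-3.03, 3.03], [-0.79, 2.21], [0.23, 2.52], [-1.04, 4.18], [0, 3.07], [-2.55, 2.55]. Speed limits (rad/s): [2.22, 2.22, 2.57, 3.14, 3.14, 3.14].

INTERFACE

Orientations are given as [roll, pitch, yaw] about the fixed x, y, z axes, in that order (R = Rz(yaw) Ry(pitch) Rx(roll)).
In Python, from cell import manip gives the robot as it stands.
- The arm moves only by the tool jog_arm, never from a script. Its argument "series" is one flat list of numbers, 7 for each row, row after row: the turn, a rotation vector about the world's x, y, z in rad, then the shift along the world's x, y, z in m, then the opening, from -1 (shut) to 1 (fully open). A call has 1 to 20 rows; each row is the pose to reach, as a shift and turn from the pose commanded when the call began; what a row does not reach only later rows make up. A row lasts 1/8 s, in which the tool goes at most 62.5 mm and 10.7 degrees, less where a joint would pass 70% of its speed; a pose out of reach is approached as far as the arm can. A call with a gripper value outside its range is refused whole. The fingers move at their own pace and stop on an object; "squeeze" is the grip in N (left out, the last holds). Time passes only in rows, so rows that repeat a pose let the fingers close. It gives the time, the measured TCP pose, the force and the opening at its end, in the units of the state.
- manip.read_state(): the state, without advancing time (a new reading comes with each control period).
- manip.camera(name): name is "side" or "top" or "wrist"; returns a dict with "color" (400x640x3 uint8, blue, green, red), "range_z" (400x640 float32, mm along the optical axis (not along the pixel's ray), 0 where there is no reading), "fx", "fy", "cx", "cy" (pixels), "pose" (4x4, takes a point from camera to world coordinates); the wrist camera has in their place "mount" (4x4, takes a point from camera to tool coordinates, whose origin is the TCP and whose axes are the tool frame's). Camera axes: x right, y down, z forward; pixel columns grow to the right and rows downward; lengths in mm; the calibration is good to about 2 mm. A picture is of the moment at which its call begins: read the wrist's pose just before it.
- manip.sign_off(): hands the job in, once; it reports no verdict.
The state is a dict: "clock": time; "joints": joint angles; "qd": joint speeds; "effort": joint torques, N m; "eef_pos": TCP position; "eef_rot": TCP orientation; "wrist_force": force on the tool from outside, world axes, zero at the start; "moment": the same for the moment, N m; "finger_gap": finger opening in mm.
Only numpy, scipy, OpenCV 4.12 (cv2) and the standard library are available. Lean on these libraries where they do the work, as an engineer would, in place of code of your own. Each camera call takes 0.05 s, during which the arm holds its last target.

## Working session

There is one attempt and no reset: what is moved stays moved. The work goes in short steps, Python scripts to look and compute and a tool call to move; the robot and the scene stay as the last step left them, time stands still between calls to the robot, and variables do not carry over. Pictures are saved under pics/ and viewed, and the job is handed in when it is done.

Besides the shell and the picture viewer there is one more tool, called after "Call:" as name(argument=value, ...) on one line, values as JSON. jog_arm: Moves the arm, as the interface text tells. Its arguments: {"type":"object","properties":{"series":{"type":"array","items":{"type":"number"}},"squeeze":{"type":"number"}},"required":["series"]}

```bash
mkdir -p pics; ls; cat > h.py <<'E'
import numpy as np, cv2
from cell import manip
from scipy.spatial.transform import Rotation as R
E
python3 - <<'E'
from h import *
s=manip.read_state(); print(s)
for n in ("top","side"):
    c=manip.camera(n); cv2.imwrite(f"pics/{n}0.png",c["color"]); print(n,c["fx"],c["fy"],c["cx"],c["cy"],np.round(c["pose"],3).tolist())
    np.savez(f"{n}0.npz",**c)
E
```

```text
pics
{'clock': 0.0, 'joints': array([-1.35560357e+00,  3.00492470e-01,  1.52162142e+00, -3.21066644e-05,
        1.32072302e+00, -6.65589812e-02]), 'qd': array([-7.89695440e-04,  9.75333370e-04,  5.86766217e-07, -3.00847515e-04,
       -1.03987558e-03,  5.32434813e-04]), 'effort': array([ 2.37617569e-03, -5.31810200e+01, -3.52734303e+01,  7.09101255e-02,
        2.43897020e-02, -1.34877673e-04]), 'eef_pos': array([ 152.8762029 , -528.05202323,  223.85754324]), 'eef_rot': array([-1.61236711,  1.56955169,  1.81098524]), 'wrist_force': array([ 0.22887723,  0.79120465, -0.49641099]), 'moment': array([-0.06434906, -0.00915849, -0.01020935]), 'finger_gap': 93.85440283952525}
top 421.1534763288335 421.1534763288335 316.3493098610225 203.86597732744235 [[0.02, -0.998, 0.055, 496.614], [-1.0, -0.019, 0.004, -66.173], [-0.003, -0.055, -0.998, 1181.073], [0.0, 0.0, 0.0, 1.0]]
side 434.856878934822 434.856878934822 316.3496628359255 200.56106944114916 [[-0.788, -0.478, 0.389, 32.249], [-0.616, 0.599, -0.512, 633.716], [0.011, -0.643, -0.766, 1063.408], [0.0, 0.0, 0.0, 1.0]]
```

View pics/top0.png

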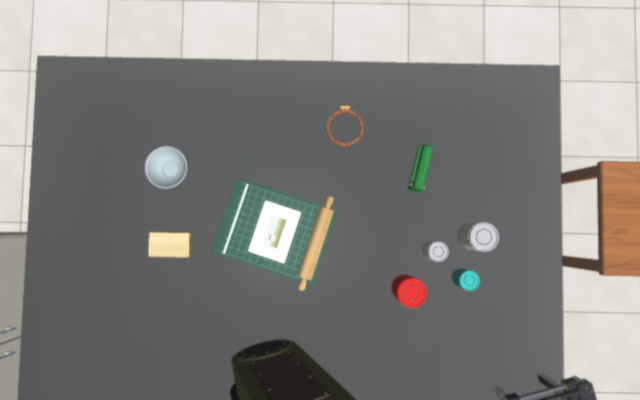

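View pics/side0.png

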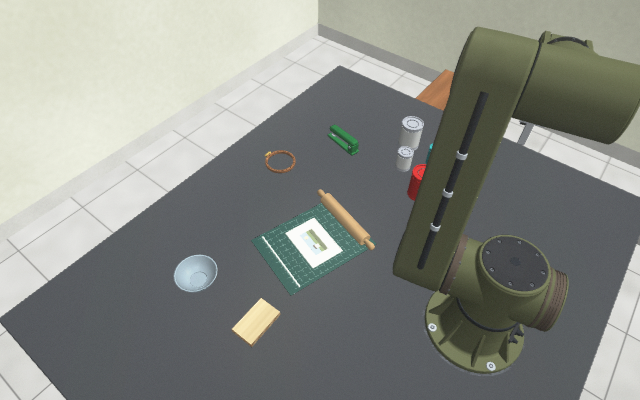

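```bash
cat >> h.py <<'E'
def ray(c,uv,z,pose=None):
    P=c["pose"] if pose is None else pose
    uv=np.atleast_2d(uv).astype(float)
    d=np.c_[(uv[:,0]-c["cx"])/c["fx"],(uv[:,1]-c["cy"])/c["fy"],np.ones(len(uv))]@P[:3,:3].T
    t=(z-P[2,3])/d[:,2]
    return P[:3,3]+d*t[:,None]
def big(mask,k=0):
    n,l,st,ce=cv2.connectedComponentsWithStats(mask.astype(np.uint8))
    o=np.argsort(-st[1:,4])+1
    return l==o[k]
def rect(mask):
    cs,_=cv2.findContours(mask.astype(np.uint8),cv2.RETR_EXTERNAL,cv2.CHAIN_APPROX_NONE)
    return cv2.minAreaRect(max(cs,key=cv2.contourArea))
def line_dir(p):
    v=cv2.fitLine(p.astype(np.float32),cv2.DIST_L2,0,.01,.01).ravel(); return v
E
python3 - <<'E'
from h import *
c=dict(np.load("top0.npz")); im=c["color"]
hsv=cv2.cvtColor(im,cv2.COLOR_BGR2HSV)
cr=cv2.resize(im[160:320,130:510],None,fx=2.1,fy=2.1,interpolation=cv2.INTER_CUBIC); cv2.imwrite("pics/top0c.png",cr)
cv2.imwrite("pics/tins.png",cv2.resize(im[205:320,380:510],None,fx=5,fy=5,interpolation=cv2.INTER_CUBIC))
for p in [(245,167),(240,235),(318,245),(437,251),(483,237),(275,232)]: print(p,hsv[p[1] if 0 else p[1],p[0]])
H,S,V=cv2.split(hsv)
roi=np.zeros(H.shape,bool); roi[150:310,100:360]=1
wood=(H>5)&(H<30)&(S>60)&(V>110)&roi
w1=wood.copy(); w1[:,:220]=0
w2=wood.copy(); w2[:,220:]=0
for nm,m,z in(("pin",w1,23),("board",w2,18)):
    m=big(m); r=rect(m); b=cv2.boxPoints(r); print(nm,m.sum(),np.round(r[0],1),np.round(ray(c,b,z),1).tolist(), np.round(ray(c,[r[0]],z),1))
g=(H>60)&(H<95)&(S>80)&roi
g[:, :205]=0
m=big(g); r=rect(m); print("mat",r,np.round(ray(c,cv2.boxPoints(r),3),1).tolist())
lt=(S<60)&(V>180)&roi
for k in range(3):
    m=big(lt,k); r=rect(m); print("light",m.sum(),r,np.round(ray(c,cv2.boxPoints(r),3),1).tolist(),np.round(ray(c,[r[0]],3),1))
E
```

```text
(245, 167) [90  8 98]
(240, 235) [ 80  78 131]
(318, 245) [ 17 105 223]
(437, 251) [120   6 219]
(483, 237) [115   7 219]
(275, 232) [ 39  50 226]
pin 1239 [315.4 243. ] [[329.0, -2.9, 23.0], [589.6, -81.0, 23.0], [578.0, -119.3, 23.0], [317.7, -40.8, 23.0]] [[452.8 -60.8  23. ]]
board 1077 [169.  244.5] [[473.6, 401.7, 18.0], [475.9, 285.7, 18.0], [407.4, 283.3, 18.0], [405.1, 398.9, 18.0]] [[440.4 342.4  18. ]]
mat ((228.8926544189453, 216.28912353515625), (9.827229499816895, 77.08274841308594), 19.14813804626465) [[423.8, 228.1, 3.0], [629.0, 163.7, 3.0], [620.4, 137.4, 3.0], [415.4, 201.9, 3.0]]
light 2085 ((274.1499938964844, 231.55001831054688), (38.57978057861328, 54.707401275634766), 18.434947967529297) [[424.9, 128.9, 3.0], [570.7, 84.5, 3.0], [538.4, -18.9, 3.0], [393.2, 26.1, 3.0]] [[481.5  55.2   3. ]]
light 890 ((164.5, 165.5), (39.0, 31.0), 0.0) [[616.3, 422.2, 3.0], [704.2, 425.9, 3.0], [706.3, 315.6, 3.0], [618.4, 312.3, 3.0]] [[661.2 369.    3. ]]
light 203 ((235.15289306640625, 218.55218505859375), (2.862130880355835, 73.05358123779297), 18.853158950805664) [[420.0, 199.0, 3.0], [614.6, 138.8, 3.0], [612.1, 131.1, 3.0], [417.6, 191.4, 3.0]] [[515.7 165.2   3. ]]
```

View pics/top0c.png

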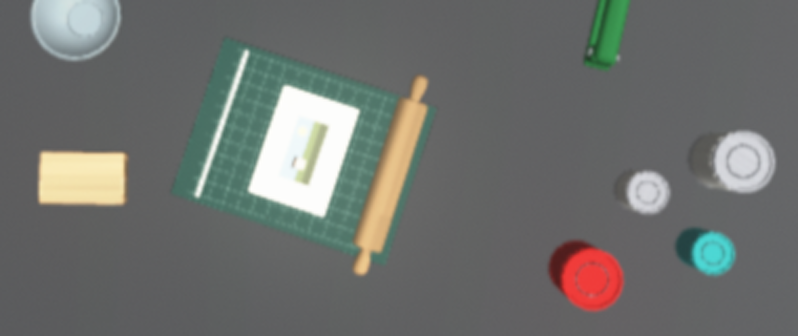

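View pics/tins.png

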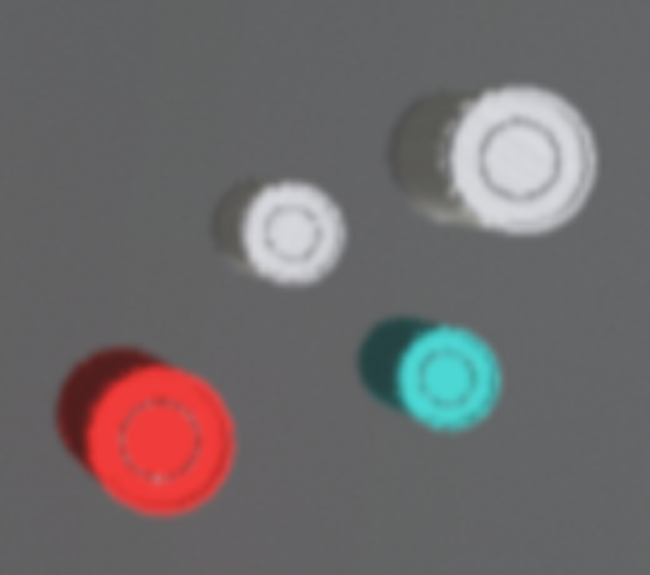

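```bash
python3 - <<'E'
from h import *
s=manip.read_state()
Rm=R.from_euler("xyz",s["eef_rot"]).as_matrix(); print(np.round(Rm,3)); y=Rm[:,1]; print("jaw deg",np.degrees(np.arctan2(y[1],y[0])))
c=manip.camera("wrist"); cv2.imwrite("pics/w0.png",c["color"]); print(c["fx"],c["cx"],c["cy"],np.round(c["mount"],3).tolist())
c=dict(np.load("top0.npz")); im=c["color"]
hsv=cv2.cvtColor(im,cv2.COLOR_BGR2HSV);H,S,V=cv2.split(hsv)
lt=(S<30)&(V>190); lt[:,:380]=0; lt[:200]=0;lt[300:]=0;lt[:,510:]=0
for k in range(2):
    m=big(lt,k); ys,xs=np.nonzero(m); uv=[[xs.mean(),ys.mean()]]; rz=np.median(c["range_z"][m]); print(m.sum(),uv,rz, np.round(ray(c,uv,70),1),np.round(ray(c,uv,100),1))
    P=c["pose"]; u,v=uv[0]; print(P[:3,:3]@(rz*np.array([(u-c["cx"])/c["fx"],(v-c["cy"])/c["fy"],1]))+P[:3,3])
for u,v in [(412,292),(470,281),(483,237),(437,251),(169,244),(318,243),(420,170),(165,167)]:
    rz=c["range_z"][v,u];P=c["pose"]; print((u,v),np.round(P[:3,:3]@(rz*np.array([(u-c["cx"])/c["fx"],(v-c["cy"])/c["fy"],1]))+P[:3,3]))
E
```

```text
[[-0.     0.278 -0.961]
 [ 0.001 -0.961 -0.278]
 [-1.    -0.001 -0.   ]]
jaw deg -73.85483172587661
334.18971032379153 319.53277200637774 200.62052877991252 [[0.0, -0.273, 0.962, -159.842], [1.0, 0.001, -0.0, -0.076], [-0.0, 0.962, 0.273, -79.077], [0.0, 0.0, 0.0, 1.0]]
489 [[np.float64(482.9079754601227), np.float64(236.47443762781185)]] 1080.3817 [[ 480.3 -500.7   70. ]] [[ 480.7 -488.9  100. ]]
[ 480.67522628 -490.35610912   96.36260285]
239 [[np.float64(437.61087866108784), np.float64(251.10878661087867)]] 1106.9917 [[ 439.6 -381.9   70. ]] [[ 441.2 -373.4  100. ]]
[ 439.54187936 -382.51316981   67.91895889]
(412, 292) [ 336. -310.   96.]
(470, 281) [ 364. -467.   70.]
(483, 237) [ 479. -492.   93.]
(437, 251) [ 440. -382.   64.]
(169, 244) [442. 341.  23.]
(318, 243) [454. -68.  46.]
(420, 170) [ 655. -338.   54.]
(165, 167) [657. 367.   3.]
```

View pics/w0.png

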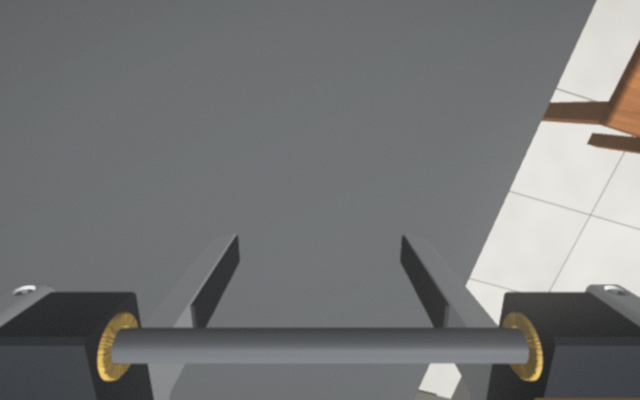

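Call:
jog_arm(series=[0,0,0.988,0.281,0.431,0,1,0,0,0.988,0.281,0.431,0,1,0,0,0.988,0.281,0.431,0,1,0,0,0.988,0.281,0.431,0,1,0,0,0.988,0.281,0.431,0,1,0,0,0.988,0.281,0.431,0,1,0,0,0.988,0.281,0.431,0,1,0,0,0.988,0.281,0.431,0,1,0,0,0.988,0.281,0.431,0,1,0,0,0.988,0.281,0.431,0,1,0,0,0.988,0.281,0.431,0,1])

```text
clock: 1.52
eef_pos: [433.4, -98.4, 224.4]
eef_rot: [-0.647, 1.571, -2.52]
wrist_force: [0.4, -0.6, 0.5]
finger_gap: 93.9
```

```bash
cat >> h.py <<'E'
def wcam(fn=None):
    s=manip.read_state(); c=manip.camera("wrist")
    T=np.eye(4); T[:3,:3]=R.from_euler("xyz",s["eef_rot"]).as_matrix(); T[:3,3]=s["eef_pos"]
    c["pose"]=T@c["mount"]
    if fn: cv2.imwrite(fn,c["color"])
    y=T[:3,1]; print("clk",s["clock"],"tcp",np.round(s["eef_pos"],1),"jaw",np.round(np.degrees(np.arctan2(y[1],y[0])),2))
    return c
E
python3 - <<'E'
from h import *
c=wcam("pics/w1.png"); np.savez("w1.npz",**c)
E
```

```text
clk 1.525 tcp [433.4 -98.4 224.4] jaw -17.32
```

View pics/w1.png

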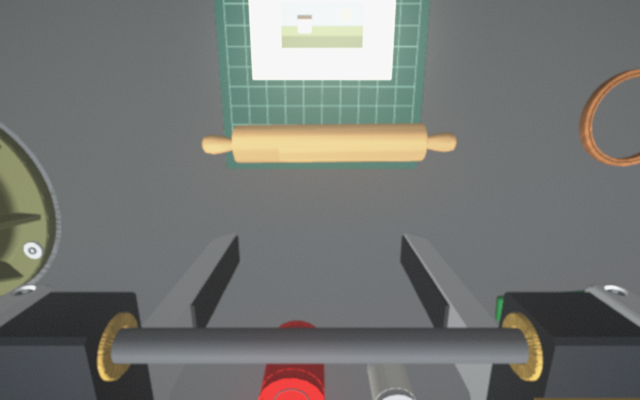

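```bash
python3 - <<'E'
from h import *
c=dict(np.load("w1.npz")); im=c["color"]; H,S,V=cv2.split(cv2.cvtColor(im,cv2.COLOR_BGR2HSV))
d=np.array([.297,.955]); l=np.array([.955,-.297]); C=np.array([481.5,55.2])
w=(H>5)&(H<30)&(S>60)&(V>110); w[:110]=0;w[200:]=0; w[:,500:]=0; w[:,:150]=0
m=big(w); r=rect(m); b=cv2.boxPoints(r); print(r)
# barrel edges between cols 240..420
top=[];bot=[]
for u in range(245,415):
    ys=np.nonzero(m[:,u])[0]; top.append((u,ys.min()-.5)); bot.append((u,ys.max()+.5))
for nm,e in(("far",top),("near",bot)):
    p=ray(c,e,23)[:,:2]; v=line_dir(p); a=(p-C); print(nm,"roll",np.round((a@d).mean(),1),"ang",np.degrees(np.arctan(v[1]/v[0])))
xs=np.nonzero(m)[1]; p=ray(c,[[xs.min()-.5,145],[xs.max()+.5,143]],23)[:,:2]; print("ends lat",(p-C)@l)
card=(S<50)&(V>200); card[110:]=0; m=big(card)
e=[(u,np.nonzero(m[:,u])[0].max()+.5) for u in range(260,385)]
p=ray(c,e,3)[:,:2]; v=line_dir(p); print("card edge roll",np.round(((p-C)@d).mean(),1),"ang",np.degrees(np.arctan(v[1]/v[0])))
for rows in(70,50,30):
    xs=np.nonzero(m[rows])[0]; p=ray(c,[[xs.min()-.5,rows],[xs.max()+.5,rows]],3)[:,:2]; print("card lat",(p-C)@l)
E
```

```text
((328.51953125, 142.93414306640625), (37.73545455932617, 255.04762268066406), 89.42127990722656)
far roll -100.3 ang -16.554766
near roll -140.2 ang -16.688042
ends lat [-128.55959372  145.90163963]
card edge roll -54.4 ang -17.334604
card lat [-73.43251193  76.01694864]
card lat [-73.38392393  76.96803183]
card lat [-73.33677832  76.85512045]
```

Call:
jog_arm(series=[0,0,0,0.008,-0.003,-0.192,1,0,0,0,0.008,-0.003,-0.192,1,0,0,0,0.008,-0.003,-0.192,1,0,0,0,0.008,-0.003,-0.192,1,0,0,0,0.0092,0.0008,-0.192,1,0,0,0,0.0104,0.0046,-0.192,1,0,0,0,0.0114,0.008,-0.192,1,0,0,0,0.0125,0.0113,-0.192,1,0,0,0,0.0135,0.0147,-0.192,1,0,0,0,0.0145,0.018,-0.192,1,0,0,0,0.0156,0.0213,-0.192,1,0,0,0,0.0166,0.0247,-0.192,1,0,0,0,0.0177,0.028,-0.192,1,0,0,0,0.0187,0.0314,-0.192,1,0,0,0,0.0197,0.0347,-0.192,1,0,0,0,0.0208,0.0381,-0.192,1,0,0,0,0.0218,0.0414,-0.192,1,0,0,0,0.0229,0.0447,-0.192,1,0,0,0,0.0239,0.0481,-0.192,1,0,0,0,0.025,0.0514,-0.192,1])

```text
clock: 4.08
eef_pos: [459.0, -45.7, 32.5]
eef_rot: [-1.791, 1.571, 2.621]
wrist_force: [-0.5, -0.3, -0.2]
finger_gap: 93.7
```

```bash
python3 - <<'E'
from h import *
print(manip.read_state()["wrist_force"])
c=wcam("pics/w2.png"); np.savez("w2.npz",**c)
E
```

```text
[-0.542118   -0.31894465 -0.21860463]
clk 4.075 tcp [459.  -45.7  32.5] jaw -17.25
```

View pics/w2.png

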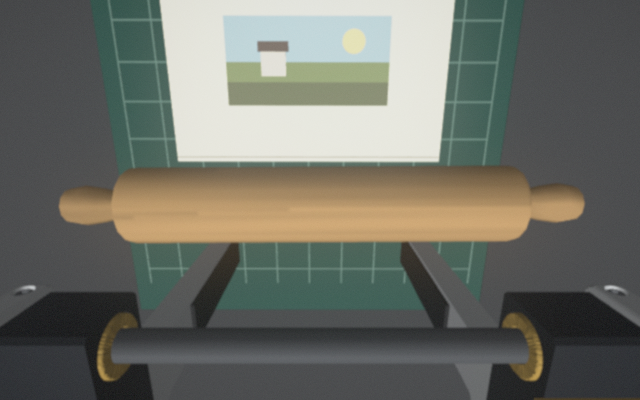

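Call:
jog_arm(series=[0,0,0,0.001,0.0033,0,1,0,0,0,0.0021,0.0067,0,1,0,0,0,0.0031,0.01,0,1,0,0,0,0.0042,0.0134,0,1,0,0,0,0.0052,0.0167,0,1,0,0,0,0.0062,0.0201,0,1,0,0,0,0.0073,0.0234,0,1,0,0,0,0.0083,0.0267,0,1,0,0,0,0.0094,0.0301,0,1,0,0,0,0.0104,0.0334,0,1,0,0,0,0.0114,0.0368,0,1,0,0,0,0.0125,0.0401,0,1,0,0,0,0.0135,0.0434,0,1,0,0,0,0.0146,0.0468,0,1,0,0,0,0.0156,0.0501,0,1,0,0,0,0.0167,0.0535,0,1,0,0,0,0.0177,0.0568,0,1,0,0,0,0.0187,0.0602,0,1,0,0,0,0.0198,0.0635,0,1,0,0,0,0.0208,0.0668,0,1])

```text
clock: 6.62
eef_pos: [479.8, 21.1, 32.4]
eef_rot: [-2.318, 1.571, 2.094]
wrist_force: [-0.0, -0.0, -0.6]
finger_gap: 94.2
```

Call:
jog_arm(series=[0,0,0,0.001,0.0033,0,1,0,0,0,0.0021,0.0067,0,1,0,0,0,0.0031,0.01,0,1,0,0,0,0.0042,0.0134,0,1,0,0,0,0.0052,0.0167,0,1,0,0,0,0.0062,0.0201,0,1,0,0,0,0.0073,0.0234,0,1,0,0,0,0.0083,0.0267,0,1,0,0,0,0.0094,0.0301,0,1,0,0,0,0.0104,0.0334,0,1,0,0,0,0.0114,0.0368,0,1,0,0,0,0.0125,0.0401,0,1,0,0,0,0.0135,0.0434,0,1,0,0,0,0.0146,0.0468,0,1,0,0,0,0.0156,0.0501,0,1,0,0,0,0.0167,0.0535,0,1,0,0,0,0.0177,0.0568,0,1,0,0,0,0.0187,0.0602,0,1,0,0,0,0.0198,0.0635,0,1,0,0,0,0.0208,0.0668,0,1])

```text
clock: 9.12
eef_pos: [500.6, 87.9, 32.4]
eef_rot: [-1.68, 1.571, 2.731]
wrist_force: [0.1, 0.7, -0.4]
finger_gap: 94.1
```

```bash
python3 - <<'E'
from h import *
print(manip.read_state()["wrist_force"])
c=wcam("pics/w3.png"); np.savez("w3.npz",**c)
E
```

```text
[ 0.06467204  0.69724433 -0.44319469]
clk 9.125 tcp [500.6  87.9  32.4] jaw -17.25
```

View pics/w3.png

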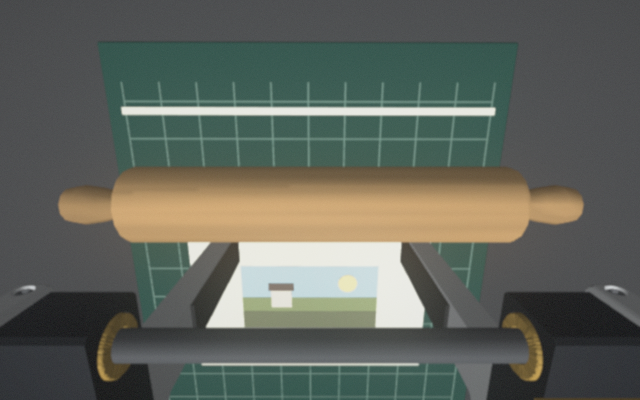

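```bash
cat >> h.py <<'E'
d=np.array([.2974,.9548]); l=np.array([.9548,-.2974]); C=np.array([481.5,55.2])
def pinwr(c,u0=200,u1=440,lo=120,hi=300):
    H,S,V=cv2.split(cv2.cvtColor(c["color"],cv2.COLOR_BGR2HSV))
    w=(H>5)&(H<30)&(S>60)&(V>80); w[:lo]=0; w[hi:]=0; m=big(w)
    res=[]
    for u in range(u0,u1,4):
        ys=np.nonzero(m[:,u])[0]
        dirs=[]
        for v in (ys.min()-.5,ys.max()+.5):
            a=np.array([(u-c["cx"])/c["fx"],(v-c["cy"])/c["fy"],1]); a=c["pose"][:3,:3]@a; a=np.array([a[:2]@d,a[2]]); dirs.append(a/np.linalg.norm(a))
        b=dirs[0]+dirs[1]; o=c["pose"][:3,3]; oc=(o[:2]-C)@d
        res.append((u,oc+b[0]*(23-o[2])/b[1]))
    res=np.array(res); return res[:,1].mean(), np.polyfit(res[:,0],res[:,1],1)[0]
E
python3 - <<'E'
from h import *
c=dict(np.load("w3.npz")); print("pin roll",pinwr(c)); print("tcp roll",(np.array([500.6,87.9])-C)@d)
H,S,V=cv2.split(cv2.cvtColor(c["color"],cv2.COLOR_BGR2HSV))
m=(S<60)&(V>170); m[:95]=0;m[125:]=0; m=big(m); r=rect(m);print(r)
e=[(u,np.nonzero(m[:,u])[0].mean()) for u in range(130,490)]
p=ray(c,e,3)[:,:2]; v=line_dir(p); print("line roll",((p-C)@d).mean(),"ang",np.degrees(np.arctan(v[1]/v[0])), "ends lat",[(q-C)@l for q in (p[0],p[-1])])
E
```

```text
pin roll (np.float64(66.37320659580824), np.float64(0.0003578708583528232))
tcp roll 36.90230000000001
((307.5, 111.0), (8.0, 373.0), 90.0)
line roll 113.71413695883128 ang -17.38116 ends lat [np.float64(-95.77429697005535), np.float64(100.63427813362132)]
```

Call:
jog_arm(series=[0,0,0,0.001,0.0033,0,1,0,0,0,0.0021,0.0067,0,1,0,0,0,0.0031,0.01,0,1,0,0,0,0.0042,0.0134,0,1,0,0,0,0.0052,0.0167,0,1,0,0,0,0.0062,0.0201,0,1,0,0,0,0.0073,0.0234,0,1,0,0,0,0.0083,0.0267,0,1,0,0,0,0.0094,0.0301,0,1,0,0,0,0.0098,0.0315,0,1,0,0,0,0.0103,0.0329,0,1,0,0,0,0.0107,0.0344,0,1,0,0,0,0.0112,0.0358,0,1,0,0,0,0.0116,0.0372,0,1,0,0,0,0.0116,0.0372,0,1,0,0,0,0.0116,0.0372,0,1,0,0,0,0.0116,0.0372,0,1])

```text
clock: 11.3
eef_pos: [512.1, 124.9, 32.4]
eef_rot: [-1.601, 1.571, 2.81]
wrist_force: [-0.3, -0.6, 0.3]
finger_gap: 94.2
```

```bash
python3 - <<'E'
from h import *
s=manip.read_state()
for i in range(2):
    c=wcam("pics/w4.png"); print("pin",pinwr(c),"tcp",(s["eef_pos"][:2]-C)@d)
E
```

```text
clk 11.3 tcp [512.1 124.9  32.4] jaw -17.25
pin (np.float64(105.45566523667325), np.float64(0.0006520622865301591)) tcp 75.62976404878974
clk 11.35 tcp [512.1 124.9  32.4] jaw -17.25
pin (np.float64(105.45318230075902), np.float64(0.0006844257379925551)) tcp 75.62976404878974
```

View pics/w4.png

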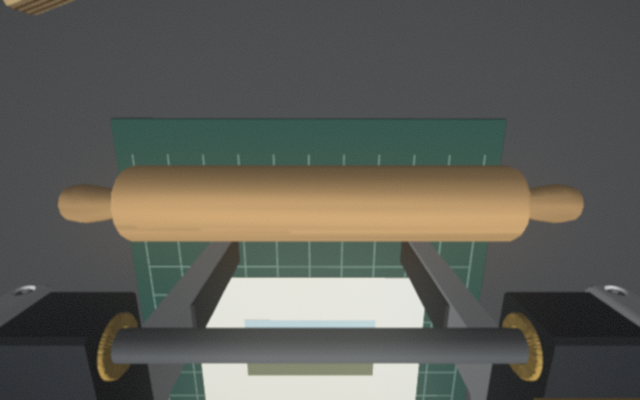

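Call:
jog_arm(series=[0,0,0,0.0003,0.001,0,1,0,0,0,0.0006,0.0019,0,1,0,0,0,0.0009,0.0029,0,1,0,0,0,0.0012,0.0038,0,1,0,0,0,0.0015,0.0048,0,1,0,0,0,0.0018,0.0057,0,1,0,0,0,0.0021,0.0067,0,1,0,0,0,0.0023,0.0074,0,1,0,0,0,0.0023,0.0074,0,1,0,0,0,0.0023,0.0074,0,1])

```text
clock: 12.65
eef_pos: [514.4, 132.3, 32.4]
eef_rot: [2.411, 1.571, 0.539]
wrist_force: [-0.1, 0.3, -0.3]
finger_gap: 94.0
```

```bash
python3 - <<'E'
from h import *
s=manip.read_state()
c=wcam("pics/w5.png"); print("pin",pinwr(c),"tcp",(s["eef_pos"][:2]-C)@d)
E
```

```text
clk 12.65 tcp [514.4 132.3  32.4] jaw -17.25
pin (np.float64(112.70615373177289), np.float64(0.0006348711450677347)) tcp 83.40239639576255
```

Call:
jog_arm(series=[0,0,0,-0.003,-0.0095,0,1,0,0,0,-0.0089,-0.0286,0.02,1,0,0,0,-0.012,-0.038,0.08,1,0,0,0,-0.012,-0.038,0.14,1,0,0,0,-0.012,-0.038,0.19,1,0,0,0,-0.012,-0.038,0.19,1])

```text
clock: 13.45
eef_pos: [503.5, 93.9, 226.1]
eef_rot: [1.988, 1.564, 0.116]
wrist_force: [-0.4, -0.5, -0.1]
finger_gap: 94.2
```

```bash
python3 - <<'E'
from h import *
c=wcam("pics/w6.png"); np.savez("w6.npz",**c)
t=manip.camera("top"); np.savez("top1.npz",**t)
cv2.imwrite("pics/top1.png",cv2.resize(t["color"][160:320,130:360],None,fx=3,fy=3,interpolation=cv2.INTER_CUBIC))
E
```

```text
clk 13.45 tcp [503.5  93.9 226.1] jaw -17.26
```

View pics/w6.png

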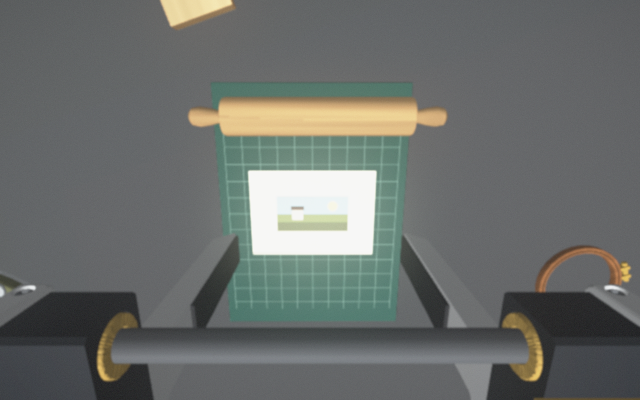

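View pics/top1.png

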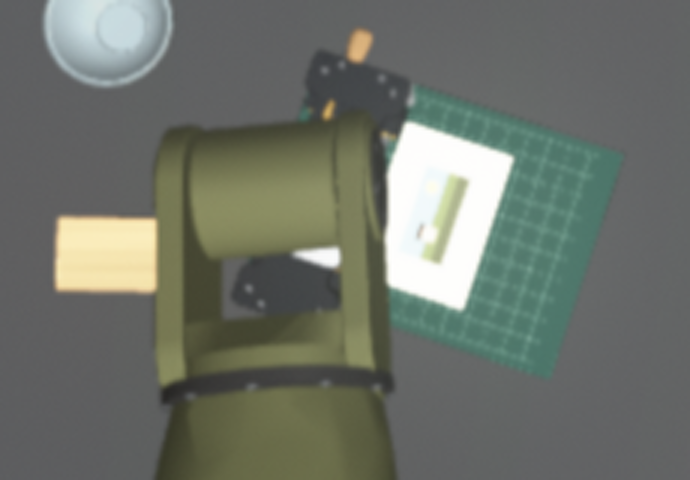

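```bash
python3 - <<'E'
from h import *
c=dict(np.load("w6.npz")); im=c["color"]; H,S,V=cv2.split(cv2.cvtColor(im,cv2.COLOR_BGR2HSV))
print("pin",pinwr(c,235,405,80,150))
card=((S<50)&(V>200)); card[:150]=0;card[280:]=0; m=big(card); 
cs,_=cv2.findContours(m.astype(np.uint8),cv2.RETR_EXTERNAL,cv2.CHAIN_APPROX_NONE); ct=max(cs,key=cv2.contourArea)[:,0]
p=ray(c,ct,3)[:,:2].astype(np.float32); r=cv2.minAreaRect(p); print("card rect",r, (np.array(r[0])-C)@d,(np.array(r[0])-C)@l)
# picture: inside card hull not card
hull=np.zeros(H.shape,np.uint8); cv2.fillConvexPoly(hull,cv2.convexHull(ct.reshape(-1,1,2)),1); hull=cv2.erode(hull,np.ones((9,9)))
pm=big((hull>0)&(S>20)); cs,_=cv2.findContours(pm.astype(np.uint8),cv2.RETR_EXTERNAL,cv2.CHAIN_APPROX_NONE); ct=max(cs,key=cv2.contourArea)[:,0]
p=ray(c,ct,3.6)[:,:2].astype(np.float32); r=cv2.minAreaRect(p); print("pic rect",r)
# mat edges along the roll: columns, green
g=(H>65)&(H<95)&(S>80)
for u in (300,320,340):
    ys=np.nonzero(g[:,u])[0]; q=ray(c,[[u,ys.min()-.5],[u,ys.max()+.5]],3)[:,:2]; print("mat ends roll",(q-C)@d)
for v in (290,300,165):
    xs=np.nonzero(g[v])[0]; q=ray(c,[[xs.min()-.5,v],[xs.max()+.5,v]],3)[:,:2]; print("mat sides lat",(q-C)@l, "roll",(q-C)@d)
E
```

```text
pin (np.float64(112.88109256910698), np.float64(0.000997089157005712))
card rect ((482.52130126953125, 53.65983581542969), (106.15129089355469, 149.76681518554688), 72.64920806884766) -1.1668137658691433 1.4331832806396494
pic rect ((479.046142578125, 42.88348388671875), (19.234241485595703, 84.68010711669922), 72.64727020263672)
mat ends roll [-139.24175113 -148.34629427]
mat ends roll [-136.30955542 -148.43222362]
mat ends roll [-131.88787299 -148.51822628]
mat sides lat [-105.2069185    99.42185527] roll [-104.30736221 -104.82764432]
mat sides lat [-106.24948553  106.77084995] roll [-118.86876333 -119.46047138]Traceback (most recent call last):
  File "<stdin>", line 16, in <module>
    return umr_minimum(a, axis, None, out, keepdims, initial, where)
ValueError: zero-size array to reduction operation minimum which has no identity
```

Call:
jog_arm(series=[0,0,0.321,-0.063,0.248,0,1,0,0,0.321,-0.063,0.248,0,1,0,0,0.321,-0.063,0.248,0,1,0,0,0.321,-0.063,0.248,0,1,0,0,0.321,-0.063,0.248,0,1,0,0,0.321,-0.063,0.248,0,1,0,0,0.321,-0.063,0.248,0,1])

```text
clock: 14.42
eef_pos: [439.8, 341.0, 221.9]
eef_rot: [-0.863, 1.57, -2.416]
wrist_force: [0.3, -0.1, 0.4]
finger_gap: 93.9
```

```bash
python3 - <<'E'
from h import *
print(manip.read_state()["joints"])
c=wcam("pics/w7.png"); np.savez("w7.npz",**c)
t=manip.camera("top"); np.savez("top2.npz",**t)
im=c["color"]; H,S,V=cv2.split(cv2.cvtColor(im,cv2.COLOR_BGR2HSV))
m=(H>5)&(H<30)&(S>40)&(V>150); m[330:]=0
m=big(m); cs,_=cv2.findContours(m.astype(np.uint8),cv2.RETR_EXTERNAL,cv2.CHAIN_APPROX_NONE); ct=max(cs,key=cv2.contourArea)[:,0]
print("img",cv2.minAreaRect(ct))
p=ray(c,ct,18)[:,:2].astype(np.float32); print("board",cv2.minAreaRect(p))
E
```

```text
[ 5.93743504e-01  3.17147617e-01  1.50461798e+00 -1.43628788e-04
  1.32087368e+00  5.75273198e-01]
clk 14.425 tcp [439.8 341.  221.9] jaw 1.06
img ((321.5, 176.5), (99.0, 63.0), 90.0)
board ((440.87249755859375, 342.8165588378906), (68.19937896728516, 112.15933227539062), 0.7303105592727661)
```

View pics/w7.png

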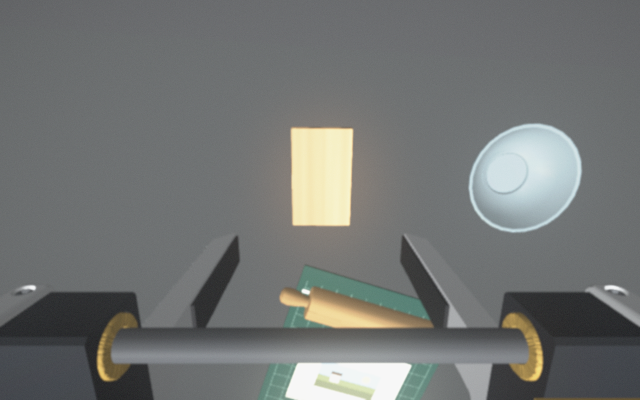

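Call:
jog_arm(series=[0,0,-0.004,0.0015,0.0005,-0.06,1,0,0,-0.004,0.0015,0.0005,-0.12,1,0,0,-0.004,0.0015,0.0005,-0.17,1,0,0,-0.004,0.0015,0.0005,-0.1994,1,0,0,-0.004,0.0015,0.0005,-0.1994,1,0,0,-0.004,0.0015,0.0005,-0.1994,-1,0,0,-0.004,0.0015,0.0005,-0.1994,-1,0,0,-0.004,0.0015,0.0005,-0.1994,-1,0,0,-0.004,0.0015,0.0005,-0.1994,-1,0,0,-0.004,0.0015,0.0005,-0.1994,-1,0,0,-0.004,0.0015,0.0005,-0.1994,-1], squeeze=20)

```text
clock: 15.9
eef_pos: [441.1, 342.8, 23.4]
eef_rot: [1.776, 1.57, 0.221]
wrist_force: [-0.9, -2.8, 5.8]
finger_gap: 65.5
```

Call:
jog_arm(series=[0,0,0,0,0,0.04,-1,0,0,0,0,0,0.1,-1,0,0,1.253,0.0416,-0.289,0.1,-1,0,0,1.253,0.0416,-0.289,0.1,-1,0,0,1.253,0.0416,-0.289,0.1,-1,0,0,1.253,0.0416,-0.289,0.1,-1,0,0,1.253,0.0416,-0.289,0.1,-1,0,0,1.253,0.0416,-0.289,0.1,-1,0,0,1.253,0.0416,-0.289,0.1,-1,0,0,1.253,0.0416,-0.289,0.1,-1,0,0,1.253,0.0416,-0.289,0.1,-1])

```text
clock: 17.27
eef_pos: [482.4, 53.8, 122.9]
eef_rot: [-3.035, 1.57, 2.945]
wrist_force: [-0.1, -0.7, -0.5]
finger_gap: 65.7
```

```bash
python3 - <<'E'
from h import *
s=manip.read_state(); print(s["joints"],s["wrist_force"],s["finger_gap"])
c=wcam("pics/w8.png"); np.savez("w8.npz",**c)
E
```

```text
[ 3.55739795e-02  2.72679929e-01  1.81096035e+00  7.89098820e-05
  1.05824388e+00 -1.23296793e+00] [-0.065651   -0.71086766 -0.51794247] 65.65737289384397
clk 17.275 tcp [482.4  53.8 122.9] jaw 72.68
```

View pics/w8.png

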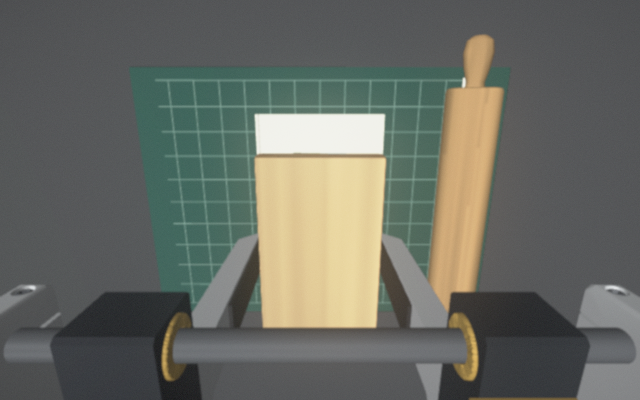

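```bash
python3 - <<'E'
from h import *
c=dict(np.load("w8.npz")); im=c["color"]; H,S,V=cv2.split(cv2.cvtColor(im,cv2.COLOR_BGR2HSV))
T=np.array([482.4,53.8]); a=np.radians(72.68); j=np.array([np.cos(a),np.sin(a)]); n=np.array([-j[1],j[0]])
print(hsv:=im[145:165,320].tolist())
for v in (156,158): q=ray(c,[[320,v]],117.5)[:,:2]; print("board far",v,(q-T)@n)
card=(S<50)&(V>200); card[:100]=0;card[155:]=0; m=big(card)
ys,xs=np.nonzero(m); v0=np.median([np.nonzero(m[:,u])[0].min()-.5 for u in range(265,375)])
q=ray(c,[[320,v0]],3)[:,:2]; print("card far edge n",(q-T)@n)
for v in (120,130,145):
    x=np.nonzero(m[v])[0]; q=ray(c,[[x.min()-.5,v],[x.max()+.5,v]],3)[:,:2]; print("card j",(q-T)@j)
w=(H>5)&(H<30)&(S>60)&(V>80)
for v in (110,150,250):
    x=np.nonzero(w[v,410:])[0]+410; q=ray(c,[[x.min(),v],[x.max(),v]],23)[:,:2]; print("pin j",(q-T)@j)
E
```

```text
[[236, 242, 242], [236, 242, 242], [236, 241, 242], [236, 242, 242], [235, 242, 242], [235, 242, 242], [236, 242, 242], [225, 235, 235], [176, 197, 202], [123, 150, 165], [99, 130, 154], [102, 133, 156], [125, 162, 185], [149, 195, 219], [159, 209, 228], [159, 210, 229], [160, 210, 230], [160, 210, 229], [161, 212, 230], [160, 211, 230]]
board far 156 [56.25295969]
board far 158 [55.25928245]
card far edge n [74.146111]
card j [-53.10236179  52.77038036]
card j [-52.70230782  52.37720365]
card j [-53.33625275  52.19100166]
pin j [ 93.23571704 135.26271029]
pin j [ 93.96853386 135.815181  ]
pin j [ 93.9190222  136.10226926]
```

Call:
jog_arm(series=[0,0,0,0,0,-0.04,-1,0,0,0,0,0,-0.07,-1,0,0,0,0,0,-0.085,-1,0,0,0,0,0,-0.092,-1,0,0,0,0,0,-0.095,-1,0,0,0,0,0,-0.0958,-1,0,0,0,0,0,-0.0958,-1,0,0,0,0,0,-0.0958,1,0,0,0,0,0,-0.0958,1,0,0,0,0,0,-0.0958,1,0,0,0,0,0,-0.0958,1,0,0,0,0,0,-0.06,1,0,0,0,0,0,0,1,0,0,0,0,0,0.06,1,0,0,0,0,0,0.1,1,0,0,0,0,0,0.1,1])

```text
clock: 19.32
eef_pos: [483.5, 53.9, 225.9]
eef_rot: [0.336, 1.565, 0.035]
wrist_force: [-0.7, -1.4, -1.4]
finger_gap: 93.7
```

```bash
python3 - <<'E'
from h import *
c=wcam("pics/w9.png"); np.savez("w9.npz",**c)
im=c["color"]; H,S,V=cv2.split(cv2.cvtColor(im,cv2.COLOR_BGR2HSV))
a=np.radians(72.65); j=np.array([np.cos(a),np.sin(a)]); n=np.array([-j[1],j[0]]); M=np.array([482.5,53.7])
m=(H>5)&(H<30)&(S>40)&(V>150); m[330:]=0; m[:,:220]=0; m[:,395:]=0
m=big(m); cs,_=cv2.findContours(m.astype(np.uint8),cv2.RETR_EXTERNAL,cv2.CHAIN_APPROX_NONE); ct=max(cs,key=cv2.contourArea)[:,0]
print(cv2.minAreaRect(ct))
p=ray(c,ct,21.6)[:,:2].astype(np.float32); r=cv2.minAreaRect(p);print("board",r,(np.array(r[0])-M)@j,(np.array(r[0])-M)@n)
card=(S<50)&(V>200);card[300:]=0; cs,_=cv2.findContours(card.astype(np.uint8),cv2.RETR_EXTERNAL,cv2.CHAIN_APPROX_NONE)
ct=max(cs,key=lambda q:cv2.contourArea(cv2.convexHull(q)))[:,0]; p=ray(c,ct,3)[:,:2].astype(np.float32); r=cv2.minAreaRect(p);print("card",r,(np.array(r[0])-M)@j,(np.array(r[0])-M)@n)
E
```

```text
clk 19.325 tcp [483.5  53.9 225.9] jaw 72.71
((318.9999694824219, 175.5), (59.99999237060547, 94.99998474121094), -0.0)
board ((480.9642333984375, 54.24317932128906), (64.2846908569336, 107.77742004394531), 72.47584533691406) 0.06048736105850083 1.6278710356484178
card ((482.3789978027344, 53.53627014160156), (106.48654174804688, 149.22653198242188), 72.68858337402344) -0.1923641184883553 0.06667116462520023
```

View pics/w9.png

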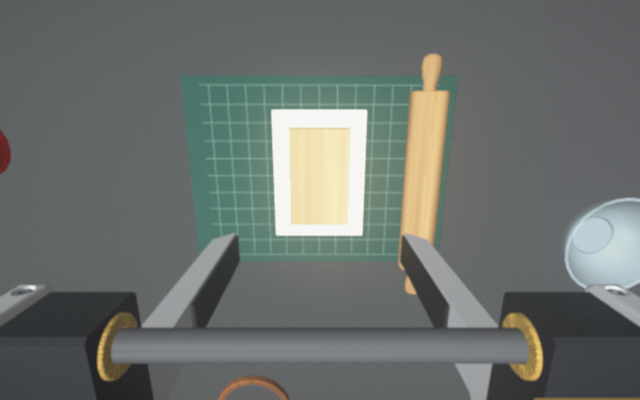

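Call:
jog_arm(series=[0,0,-1.129,-0.043,-0.4356,0,1,0,0,-1.129,-0.043,-0.4356,0,1,0,0,-1.129,-0.043,-0.4356,0,1,0,0,-1.129,-0.043,-0.4356,0,1,0,0,-1.129,-0.043,-0.4356,0,1,0,0,-1.129,-0.043,-0.4356,0,1,0,0,-1.129,-0.043,-0.4356,0,1,0,0,-1.129,-0.043,-0.4356,0,1,0,0,-1.129,-0.043,-0.4356,0,1,0,0,-1.129,-0.043,-0.4356,0,1])

```text
clock: 20.62
eef_pos: [439.9, -380.6, 222.7]
eef_rot: [-2.605, 1.57, 2.249]
wrist_force: [0.8, 0.5, 0.2]
finger_gap: 94.2
```

```bash
python3 - <<'E'
from h import *
c=wcam("pics/w10.png"); np.savez("w10.npz",**c)
t=manip.camera("top"); np.savez("top3.npz",**t)
E
```

```text
clk 20.625 tcp [ 439.9 -380.6  222.7] jaw 8.11
```

View pics/w10.png

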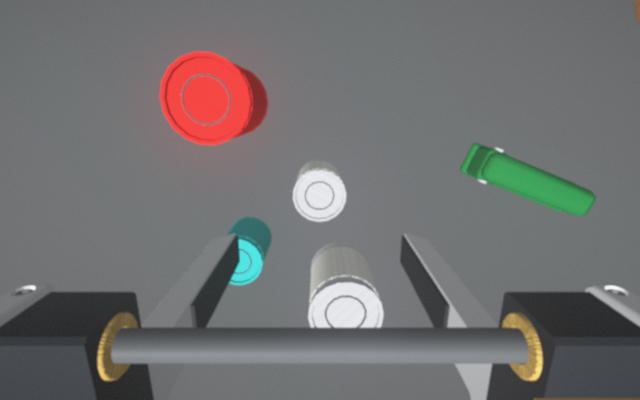

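```bash
python3 - <<'E'
from h import *
c=dict(np.load("w10.npz"))
q=ray(c,[[319.5,195.5],[293,195.5],[346.5,195.5],[319.5,221]],70); print(np.round(q,1))
cv2.imwrite("pics/w10c.png",cv2.resize(c["color"][130:340,220:400],None,fx=2.8,fy=2.8))
t=dict(np.load("top3.npz")); top0=dict(np.load("top0.npz"))
E
```

```text
[[ 439.8 -384.4   70. ]
 [ 414.4 -388.    70. ]
 [ 465.7 -380.7   70. ]
 [ 443.5 -410.2   70. ]]
```

View pics/w10c.png

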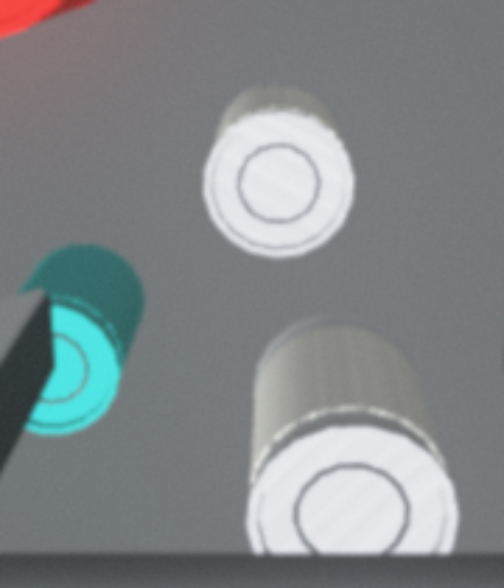

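Call:
jog_arm(series=[0,0,0,0.0005,-0.002,-0.06,1,0,0,0,0.0005,-0.002,-0.11,1,0,0,0,0.0005,-0.002,-0.15,1,0,0,0,0.0005,-0.002,-0.178,1,0,0,0,0.0005,-0.002,-0.178,1,0,0,0,0.0005,-0.002,-0.178,-1,0,0,0,0.0005,-0.002,-0.178,-1,0,0,0,0.0005,-0.002,-0.178,-1,0,0,0,0.0005,-0.002,-0.178,-1,0,0,0,0.0005,-0.002,-0.178,-1,0,0,0,0.0005,-0.002,-0.178,-1,0,0,0,0.0005,-0.002,-0.178,-1], squeeze=20)

```text
clock: 22.22
eef_pos: [440.1, -383.9, 45.3]
eef_rot: [0.598, 1.57, -0.833]
wrist_force: [-1.0, 0.7, 4.3]
finger_gap: 51.9
```

```bash
python3 - <<'E'
from h import *
print(manip.read_state()["finger_gap"])
c=wcam("pics/w11.png"); np.savez("w11.npz",**c)
E
```

```text
51.91206526491861
clk 22.225 tcp [ 440.1 -383.9   45.3] jaw 8.02
```

View pics/w11.png

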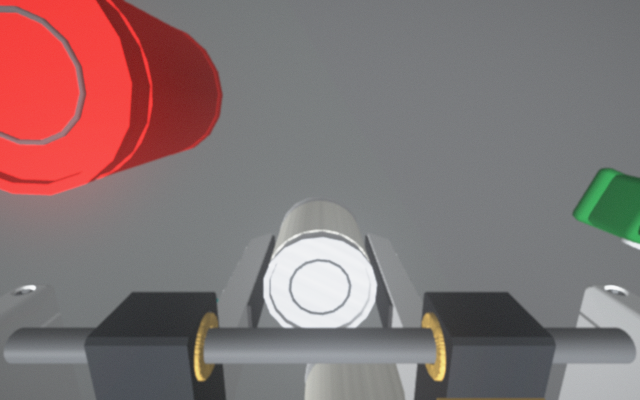

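```bash
python3 - <<'E'
from h import *
c=dict(np.load("w11.npz"))
print(np.round(ray(c,[[320,286],[265,286],[376,286]],70),1))
E
```

```text
[[ 439.6 -382.8   70. ]
 [ 414.9 -386.3   70. ]
 [ 464.7 -379.3   70. ]]
```

Call:
jog_arm(series=[0,0,0,0,0,0.05,-1,0,0,0,0,0,0.11,-1,0,0,0,0.005,0.055,0.11,-1,0,0,0,0.01,0.11,0.11,-1,0,0,0,0.016,0.17,0.11,-1,0,0,0,0.022,0.23,0.11,-1,0,0,0,0.028,0.29,0.11,-1,0,0,0,0.0335,0.35,0.11,-1,0,0,0,0.038,0.4,0.11,-1,0,0,0,0.041,0.43,0.11,-1,0,0,0,0.0418,0.437,0.1,-1,0,0,0,0.0418,0.437,0.08,-1,0,0,0,0.0418,0.437,0.06,-1,0,0,0,0.0418,0.437,0.06,-1,0,0,0,0.0418,0.437,0.06,-1])

```text
clock: 24.15
eef_pos: [482.0, 52.7, 105.4]
eef_rot: [1.266, 1.571, -0.166]
wrist_force: [-0.3, -0.1, -0.8]
finger_gap: 51.8
```

```bash
python3 - <<'E'
from h import *
s=manip.read_state();print(s["finger_gap"],s["wrist_force"])
c=wcam("pics/w12.png"); np.savez("w12.npz",**c)
t=manip.camera("side"); cv2.imwrite("pics/s12.png",cv2.resize(t["color"][130:330,200:430],None,fx=3,fy=3))
E
```

```text
51.759964129986216 [-0.31664186 -0.13684822 -0.82337135]
clk 24.15 tcp [482.   52.7 105.4] jaw 7.99
```

View pics/w12.png

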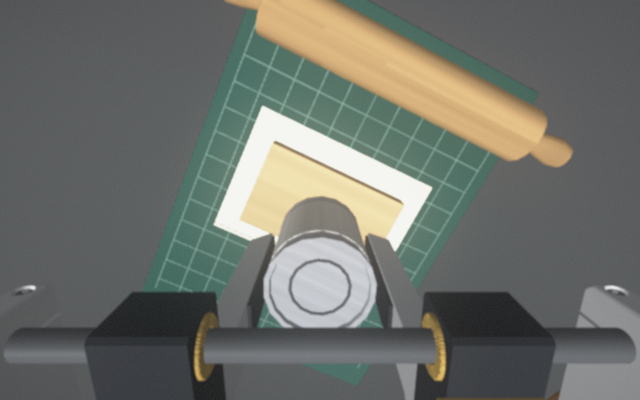

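View pics/s12.png

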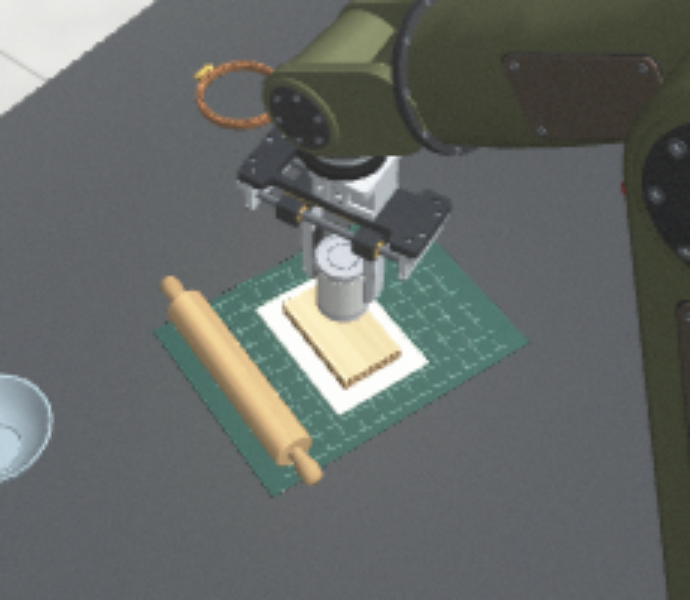

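Call:
jog_arm(series=[0,0,0,0,0,-0.015,-1,0,0,0,0,0,-0.027,-1,0,0,0,0,0,-0.033,-1,0,0,0,0,0,-0.0365,-1,0,0,0,0,0,-0.0382,-1,0,0,0,0,0,-0.0382,-1,0,0,0,0,0,-0.0382,-1,0,0,0,0,0,-0.0382,1,0,0,0,0,0,-0.0382,1,0,0,0,0,0,-0.0382,1,0,0,0,0,0,-0.0382,1,0,0,0,0,0,-0.02,1,0,0,0,0,0,0.02,1,0,0,0,0,0,0.08,1,0,0,0,0,0,0.14,1,0,0,0,0,0,0.14,1])

```text
clock: 26.25
eef_pos: [483.2, 53.3, 249.2]
eef_rot: [1.467, 1.563, 0.036]
wrist_force: [-0.5, -0.1, -0.4]
finger_gap: 94.3
```

```bash
python3 - <<'E'
from h import *
c=wcam("pics/w13.png"); np.savez("w13.npz",**c)
im=c["color"]; H,S,V=cv2.split(cv2.cvtColor(im,cv2.COLOR_BGR2HSV))
t=manip.camera("side"); cv2.imwrite("pics/s13.png",cv2.resize(t["color"][130:330,200:430],None,fx=3,fy=3))
E
```

```text
clk 26.25 tcp [483.2  53.3 249.2] jaw 8.02
```

View pics/w13.png

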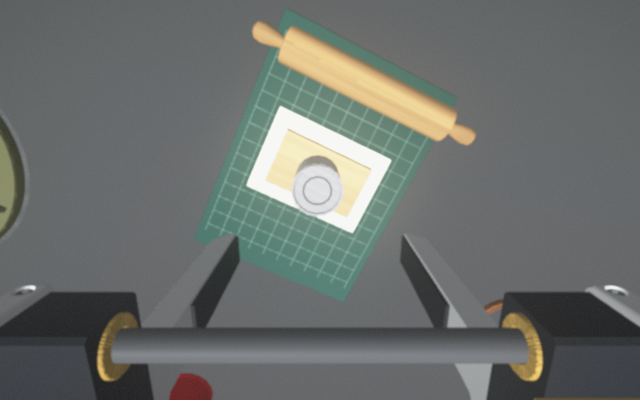

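View pics/s13.png

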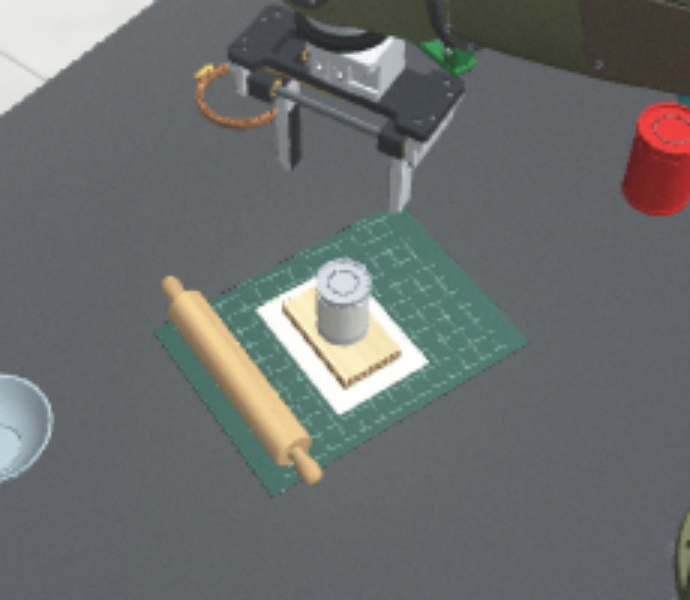

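Call:
jog_arm(series=[0,0,0,-0.1,-0.25,0,1,0,0,0,-0.1,-0.25,0,1,0,0,0,-0.1,-0.25,0,1,0,0,0,-0.1,-0.25,0,1,0,0,0,-0.1,-0.25,0,1,0,0,0,-0.1,-0.25,0,1])

```text
clock: 27.1
eef_pos: [381.0, -197.4, 243.5]
eef_rot: [-2.274, 1.568, 2.576]
wrist_force: [-0.3, 0.3, 0.5]
finger_gap: 94.1
```

```bash
python3 - <<'E'
from h import *
c=dict(np.load("w13.npz")); print("tin wrist",np.round(ray(c,[[317.3,190.5]],91.6),1))
M=np.array([482.5,53.7])
t=manip.camera("top"); cv2.imwrite("pics/top4.png",cv2.resize(t["color"][160:320,130:360],None,fx=3,fy=3,interpolation=cv2.INTER_CUBIC))
im=t["color"]; H,S,V=cv2.split(cv2.cvtColor(im,cv2.COLOR_BGR2HSV))
roi=np.zeros(H.shape,bool); roi[170:300,195:345]=1
w=(H>5)&(H<30)&(S>60)&(V>110)&roi
for nm,k,z in (("pin",0,23),("board",1,21.6)):
    m=big(w,k); cs,_=cv2.findContours(m.astype(np.uint8),cv2.RETR_EXTERNAL,cv2.CHAIN_APPROX_NONE); ct=max(cs,key=cv2.contourArea)[:,0]
    p=ray(t,ct,z)[:,:2].astype(np.float32); r=cv2.minAreaRect(p); q=np.array(r[0])-C; print(nm,r,"roll,lat",q@d,q@l)
    v=line_dir(p); print(" axis ang",np.degrees(np.arctan(v[1]/v[0])))
m=(S<30)&(V>190)&roi; cs,_=cv2.findContours(m.astype(np.uint8),cv2.RETR_EXTERNAL,cv2.CHAIN_APPROX_NONE); ct=max(cs,key=cv2.contourArea)[:,0]
p=ray(t,ct,3)[:,:2].astype(np.float32); r=cv2.minAreaRect(p); q=np.array(r[0])-C; print("card",r,q@d,q@l)
E
```

```text
tin wrist [[481.7  52.8  91.6]]
pin ((521.8839721679688, 162.08285522460938), (40.48499298095703, 271.4324645996094), 72.68277740478516) roll,lat 114.06194349121094 6.771655482177735
 axis ang -17.18929
board ((481.81939697265625, 52.629146575927734), (58.19767761230469, 103.50261688232422), 70.72714233398438) roll,lat -2.3596621896362335 1.06953203781128
 axis ang -28.795727
card ((481.8676452636719, 55.213768005371094), (108.08358764648438, 152.2781219482422), 72.79922485351562) 0.12248339294433322 0.3469330929565438
```

View pics/top4.png

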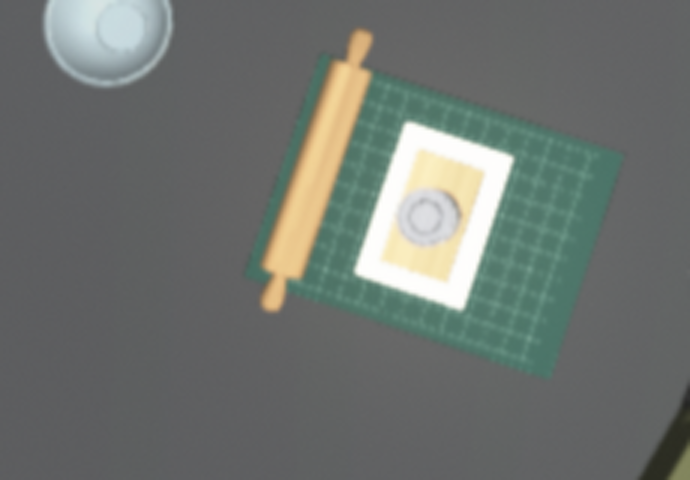

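```bash
python3 -c "
from h import *
print(manip.sign_off())"
```

```text
the job is handed in; nothing more can be done
None
```

The job is done and handed in at about 27 s of the 72 s allowed, with nothing touching the robot.

- **Rolling pin:** I pushed it with the open fingers at about 28 mm/s right across the picture, then slowed to under 10 mm/s for the last stretch. It stopped about 1 mm short of the bold line, square with it to about 0.1°. It lies about 7 mm off centre along the line because it started that way.
- **Board:** it lies flat and square on the picture. The wrist view put it within about 0.3 mm of centre across and 1.6 mm along, well inside the cover margins of 9 and 10 mm.
- **Tin:** I took the small pale tin at top-view pixel (437, 251), not the large pale, red or turquoise ones. It stands upright within about 1–1.5 mm of the board's centre, so its base is at least 5 mm inside the edge.

**Checks that disagreed:**
- The top and wrist cameras differ by 1 to 2 mm on where the mat is.
- The last top-view fit of the board was poor. The tin hides part of the board, so the fit came out too small and turned by about 2°. I relied on the earlier wrist measurement, and the picture looks square.
- I did not measure the stapler, dish and hoop again at the end, but the arm never went near them.

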